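Find the high spot of a watch case on the run-out gauge and cover the batch

TASK

Push the dial indicator's carriage fully home against its stop so that the plunger presses on the band of the watch case on the gauge, turn the crank to find the case's highest spot all the way round (there is also a lesser bulge), and leave the gauge with that highest spot under the plunger and the indicator still home. Nothing may be left open to dust: every watch case, the one on the gauge and every one on the bench, ends with one dust cover seated level in its rim; spare covers may stay on the bench. Do not disturb the oil jar and the loupe that stand among them.

Things in the scene. Friction and masses are not known exactly. Their poses are not given: they have to be found in the camera images.
- gauge: Run-out gauge: fixed grey base 100 x 360 x 20 mm, long along its own y. Origin on the bench under the turntable axis, z up. In its frame (mm): turntable with the case under test at (0, 0), crank disc at (0, -125), indicator carriage on the +y side, sliding along y.
- gauge_seat (a point): Centre of the mouth of the case under test, at rim height, 62 mm above the bench; fixed to the base, z up. The case is a steel cup fixed on the turntable: outer radius 31 mm, inner 27, 26 deep. A dark band round it (radius 34, 38 to 52 mm above the bench) has two smooth bulges some 90 degrees wide, 3.5 mm (the high spot) and 1.8 mm proud; where they are differs every time.
- crank_axis (a point): Point on the crank disc's axis at the height of the crank knob's top (66 mm above the bench), fixed to the base.
- knob_top (a point): Centre of the top of the crank knob: upright black cylinder, 14 mm in diameter, 34 mm tall (32 to 66 mm above the bench), on the crank disc (84 mm across, top at 32 mm), 33 mm from its axis. The knob spins freely about itself, so it can be gripped from above and led round in a circle without turning the hand.
- crank (a joint): Crank angle, rad, 0 at the start, positive anticlockwise from above, no stop within three turns either way. A belt in the base turns the turntable by the same angle in the same direction. It stays where it is left; about 3 N at the knob turns it.
- carriage (a joint): How far the indicator carriage has been pushed towards the watch case (the gauge's -y), m: 0 fully back, 0.035 fully home on its hard stop. Moves with about 4 N and stays where it is left.
- post_top (a point): Centre of the top of the carriage's upright steel post, 16 mm in diameter, top 80 mm above the bench, behind the round dial (54 mm across, top at 55 mm, its edge 6 mm from the post); the carriage's own top is at 35 mm. Push or grip the post to move the carriage. With the carriage home the post is 141 mm from the turntable axis.
- needle (a joint): The dial's red needle, rad, clockwise from above: 0 (pointing along the gauge's +y) with the plunger out, growing 0.9 rad per mm of plunger travel. The dial faces up. With the carriage home it reads about 1.1 on the plain band, 2.7 on top of the lesser bulge and 4.2 on top of the high spot. The spring presses with 1 to 2 N.
- case1: An open watch case standing on the bench (may be absent): round steel cup, outer radius 31 mm, inner radius 27 mm, height 24 mm, inner floor at 4 mm, with four small lugs and a crown. Origin: centre of its underside; z up.
- case2: An open watch case standing on the bench (may be absent): round steel cup, outer radius 31 mm, inner radius 27 mm, height 24 mm, inner floor at 4 mm, with four small lugs and a crown. Origin: centre of its underside; z up.
- case3: An open watch case standing on the bench (may be absent): round steel cup, outer radius 31 mm, inner radius 27 mm, height 24 mm, inner floor at 4 mm, with four small lugs and a crown. Origin: centre of its underside; z up.
- case4: An open watch case standing on the bench (may be absent): round steel cup, outer radius 31 mm, inner radius 27 mm, height 24 mm, inner floor at 4 mm, with four small lugs and a crown. Origin: centre of its underside; z up.
- cover1: A dust cover, any of which fits any case: dark smoky disc 65 mm across and 4 mm thick, with a plug 47 mm across and 6 mm deep under it that drops into a case's mouth, and on top an upright aluminium knob 14 mm in diameter and 26 mm tall. Origin: centre of the plug's underside, z along the knob: disc from z = 6 to 10 mm, knob from 10 to 36 mm. Seated, the disc's underside lies on the rim. About 70 g.
- cover2: A dust cover, any of which fits any case: dark smoky disc 65 mm across and 4 mm thick, with a plug 47 mm across and 6 mm deep under it that drops into a case's mouth, and on top an upright aluminium knob 14 mm in diameter and 26 mm tall. Origin: centre of the plug's underside, z along the knob: disc from z = 6 to 10 mm, knob from 10 to 36 mm. Seated, the disc's underside lies on the rim. About 70 g.
- cover3: A dust cover, any of which fits any case: dark smoky disc 65 mm across and 4 mm thick, with a plug 47 mm across and 6 mm deep under it that drops into a case's mouth, and on top an upright aluminium knob 14 mm in diameter and 26 mm tall. Origin: centre of the plug's underside, z along the knob: disc from z = 6 to 10 mm, knob from 10 to 36 mm. Seated, the disc's underside lies on the rim. About 70 g.
- cover4: A dust cover, any of which fits any case: dark smoky disc 65 mm across and 4 mm thick, with a plug 47 mm across and 6 mm deep under it that drops into a case's mouth, and on top an upright aluminium knob 14 mm in diameter and 26 mm tall. Origin: centre of the plug's underside, z along the knob: disc from z = 6 to 10 mm, knob from 10 to 36 mm. Seated, the disc's underside lies on the rim. About 70 g.
- cover5: A dust cover, any of which fits any case: dark smoky disc 65 mm across and 4 mm thick, with a plug 47 mm across and 6 mm deep under it that drops into a case's mouth, and on top an upright aluminium knob 14 mm in diameter and 26 mm tall. Origin: centre of the plug's underside, z along the knob: disc from z = 6 to 10 mm, knob from 10 to 36 mm. Seated, the disc's underside lies on the rim. About 70 g.
- oil: Bystander: small amber oil jar, 34 mm across, 45 mm tall. Origin at the centre of its underside.
- loupe: Bystander: black eye loupe, 38 mm across, 30 mm tall. Origin at the centre of its underside.
There are look-alikes about, which are no part of the job. What is shaped like the cover3 but red or turquoise is not meant.

How it is judged (in metres and radians):
On the way, in this order (a step that is already met when the one before it is completed fails the run):
1. the indicator carriage is pushed fully home (value of joint carriage above 0.034 m), for 0.2 s.
2. the crank rests with the high spot under the plunger (value of joint needle above 3.3 rad and velocity of joint crank between -0.05 and 0.05 rad/s), for 0.3 s.
At the end, for the whole second after the job is handed in: Carriage home (34 of 35 mm or more), needle above 3.3 rad with the crank at rest; on the gauge's case and every bench case a cover within 6 mm of centre, its underside 3.5 to 8.5 mm below the rim, tilted under 0.06 rad, at rest; the cases upright (all of step 2 and value of joint carriage above 0.034 m and ((horizontal distance between cover1 and gauge_seat below 0.006 m and z of cover1 in the frame of gauge_seat between -0.0085 and -0.0035 m and angle between cover1's own z axis and vertical below 0.06 rad and linear speed of cover1 below 0.02 m/s) or (horizontal distance between cover2 and gauge_seat below 0.006 m and z of cover2 in the frame of gauge_seat between -0.0085 and -0.0035 m and angle between cover2's own z axis and vertical below 0.06 rad and linear speed of cover2 below 0.02 m/s) or (horizontal distance between cover3 and gauge_seat below 0.006 m and z of cover3 in the frame of gauge_seat between -0.0085 and -0.0035 m and angle between cover3's own z axis and vertical below 0.06 rad and linear speed of cover3 below 0.02 m/s) or (horizontal distance between cover4 and gauge_seat below 0.006 m and z of cover4 in the frame of gauge_seat between -0.0085 and -0.0035 m and angle between cover4's own z axis and vertical below 0.06 rad and linear speed of cover4 below 0.02 m/s) or (horizontal distance between cover5 and gauge_seat below 0.006 m and z of cover5 in the frame of gauge_seat between -0.0085 and -0.0035 m and angle between cover5's own z axis and vertical below 0.06 rad and linear speed of cover5 below 0.02 m/s)) and angle between each of case1, case2, case3, case4's own z axis and vertical below 0.06 rad and ((horizontal distance between cover1 and case1 below 0.006 m and z of cover1 in the frame of case1 between 0.0155 and 0.0205 m and angle between cover1's own z axis and vertical below 0.06 rad and linear speed of cover1 below 0.02 m/s) or (horizontal distance between cover2 and case1 below 0.006 m and z of cover2 in the frame of case1 between 0.0155 and 0.0205 m and angle between cover2's own z axis and vertical below 0.06 rad and linear speed of cover2 below 0.02 m/s) or (horizontal distance between cover3 and case1 below 0.006 m and z of cover3 in the frame of case1 between 0.0155 and 0.0205 m and angle between cover3's own z axis and vertical below 0.06 rad and linear speed of cover3 below 0.02 m/s) or (horizontal distance between cover4 and case1 below 0.006 m and z of cover4 in the frame of case1 between 0.0155 and 0.0205 m and angle between cover4's own z axis and vertical below 0.06 rad and linear speed of cover4 below 0.02 m/s) or (horizontal distance between cover5 and case1 below 0.006 m and z of cover5 in the frame of case1 between 0.0155 and 0.0205 m and angle between cover5's own z axis and vertical below 0.06 rad and linear speed of cover5 below 0.02 m/s)) and ((horizontal distance between cover1 and case2 below 0.006 m and z of cover1 in the frame of case2 between 0.0155 and 0.0205 m and angle between cover1's own z axis and vertical below 0.06 rad and linear speed of cover1 below 0.02 m/s) or (horizontal distance between cover2 and case2 below 0.006 m and z of cover2 in the frame of case2 between 0.0155 and 0.0205 m and angle between cover2's own z axis and vertical below 0.06 rad and linear speed of cover2 below 0.02 m/s) or (horizontal distance between cover3 and case2 below 0.006 m and z of cover3 in the frame of case2 between 0.0155 and 0.0205 m and angle between cover3's own z axis and vertical below 0.06 rad and linear speed of cover3 below 0.02 m/s) or (horizontal distance between cover4 and case2 below 0.006 m and z of cover4 in the frame of case2 between 0.0155 and 0.0205 m and angle between cover4's own z axis and vertical below 0.06 rad and linear speed of cover4 below 0.02 m/s) or (horizontal distance between cover5 and case2 below 0.006 m and z of cover5 in the frame of case2 between 0.0155 and 0.0205 m and angle between cover5's own z axis and vertical below 0.06 rad and linear speed of cover5 below 0.02 m/s)) and ((horizontal distance between cover1 and case3 below 0.006 m and z of cover1 in the frame of case3 between 0.0155 and 0.0205 m and angle between cover1's own z axis and vertical below 0.06 rad and linear speed of cover1 below 0.02 m/s) or (horizontal distance between cover2 and case3 below 0.006 m and z of cover2 in the frame of case3 between 0.0155 and 0.0205 m and angle between cover2's own z axis and vertical below 0.06 rad and linear speed of cover2 below 0.02 m/s) or (horizontal distance between cover3 and case3 below 0.006 m and z of cover3 in the frame of case3 between 0.0155 and 0.0205 m and angle between cover3's own z axis and vertical below 0.06 rad and linear speed of cover3 below 0.02 m/s) or (horizontal distance between cover4 and case3 below 0.006 m and z of cover4 in the frame of case3 between 0.0155 and 0.0205 m and angle between cover4's own z axis and vertical below 0.06 rad and linear speed of cover4 below 0.02 m/s) or (horizontal distance between cover5 and case3 below 0.006 m and z of cover5 in the frame of case3 between 0.0155 and 0.0205 m and angle between cover5's own z axis and vertical below 0.06 rad and linear speed of cover5 below 0.02 m/s)) and ((horizontal distance between cover1 and case4 below 0.006 m and z of cover1 in the frame of case4 between 0.0155 and 0.0205 m and angle between cover1's own z axis and vertical below 0.06 rad and linear speed of cover1 below 0.02 m/s) or (horizontal distance between cover2 and case4 below 0.006 m and z of cover2 in the frame of case4 between 0.0155 and 0.0205 m and angle between cover2's own z axis and vertical below 0.06 rad and linear speed of cover2 below 0.02 m/s) or (horizontal distance between cover3 and case4 below 0.006 m and z of cover3 in the frame of case4 between 0.0155 and 0.0205 m and angle between cover3's own z axis and vertical below 0.06 rad and linear speed of cover3 below 0.02 m/s) or (horizontal distance between cover4 and case4 below 0.006 m and z of cover4 in the frame of case4 between 0.0155 and 0.0205 m and angle between cover4's own z axis and vertical below 0.06 rad and linear speed of cover4 below 0.02 m/s) or (horizontal distance between cover5 and case4 below 0.006 m and z of cover5 in the frame of case4 between 0.0155 and 0.0205 m and angle between cover5's own z axis and vertical below 0.06 rad and linear speed of cover5 below 0.02 m/s))); the robot touches nothing.
It fails at once if the oil jar is knocked away or over (distance of oil from where it was at the start of the episode above 0.06 m or angle between oil's own z axis and vertical above 0.8 rad).
It fails at once if the loupe is knocked away or over (distance of loupe from where it was at the start of the episode above 0.06 m or angle between loupe's own z axis and vertical above 0.8 rad).
Of case1, case2, case3, case4 only 2 to 4 are there at a start; the rules pass over those that are not, and their reading is None.
At some moment in a run one of cover1, cover2, cover3, cover4, cover5 may be knocked a few centimetres aside while the robot is not near it.
Once in a run the grip may slacken for a moment while it holds something.
It also fails if it takes over 210 s, if anything falls off the work surface, if the arm or the gripper's body presses on something with over 40 N, if the wrist force passes 120 N, or if a joint passes its speed limit or range.

ROBOT

A 7-joint arm with a two-finger parallel gripper is mounted at the origin on the work surface. World frame = base frame: x ahead of the robot, y to its left, z up, the work surface at z = 0. Lengths are in mm, angles in rad, forces in N, time in s.
With the tool pointing down it reaches from about 425 to 925 mm from the base axis. Payload 6.8 kg.
Tool frame: the origin (TCP) lies midway between the tips of the shut fingers; the grasp point (between the pads) lies 19 mm behind it; z points along the fingers, y is the direction in which the jaws open and shut (so a half turn about z gives the same grasp; the last joint's range is limited). The gripper opens to 88 mm and grips with 3 to 60 N. Pads are 20 mm wide; open, the fingers measure 115 mm over their backs; the gripper's body (75 mm by 178 mm) begins 61 mm behind the grasp point.
Start: joints at [-1.416, 0.477, 0.022, 1.555, -0.011, 1.109, -0.083], TCP at [175.35, 651.843, 222.664] pointing down, gripper open.
Joint ranges: [-2.96, 2.96], [-0.34, 2.1], [-1.41, 1.46], [0.24, 2.44], [-1.37, 4.51], [0.17, 1.92], [-2.96, 2.96]. Speed limits (rad/s): [2.39, 2.39, 3.14, 3.14, 3.14, 3.14, 3.14].

INTERFACE

Orientations are given as a unit quaternion [x, y, z, w].
In Python, from station import robot gives the robot as it stands. The module is installed in compiled form; this text tells all that it offers.
- The arm moves only by the shell command python3 -m creep 'ROWS' [FORCE]. ROWS is JSON, a list of rows, each a list of 3 entries, a list of its own where there are three numbers: the shift along the world's x, y, z in m, then the turn about the world's z in degrees, then the gripper command: -1 is fully open, 1 is shut, values between are in proportion. A call has 1 to 5 rows; each row shifts and turns the commanded pose from where the row before left it; what a row does not reach is not made up. A row lasts 1/8 s, in which the tool goes at most 62.5 mm and 10.7 degrees, less where a joint would pass 70% of its speed; a pose out of reach is approached as far as the arm can. A call is refused whole if a number of a shift passes 0.0625 or a number of a turn 10.7, either way. A call with a gripper value outside its range is refused whole. The fingers move at their own pace and stop on an object; FORCE is the grip in N (left out, the last holds). Time passes only in rows, so rows that do not move let the fingers close. It gives the time, the measured TCP pose, the force and the opening at its end, in the units of the state.
- robot.state(): the state, without advancing time (a new reading comes with each control period).
- robot.read_camera(name): name is "scene" or "top" or "wrist"; returns a dict with "image" (384x512x3 uint8, red, green, blue), "range_z" (384x512 float32, mm along the optical axis (not along the pixel's ray), 0 where there is no reading), "fx", "fy", "cx", "cy" (pixels), "R" (3x3) and "t" (3): a world point X has camera coordinates R X + t. Camera axes: x right, y down, z forward; pixel columns grow to the right and rows downward; lengths in mm; the calibration is good to about 2 mm. A picture is of the moment at which its call begins.
- robot.sign_off(): hands the job in, once; it reports no verdict.
The state is a dict: "t": time; "joint_pos": joint angles; "joint_vel": joint speeds; "joint_torque": joint torques, N m; "ee_pos": TCP position; "tcp_rot": TCP orientation; "contact_force": force on the tool from outside, world axes, zero at the start; "ft_torque": the same for the moment, N m; "width": opening from 0.0 (shut) to 1.0 (fully open).
Only numpy, scipy, OpenCV 4.12 (cv2) and the standard library are available. Lean on these libraries where they do the work, as an engineer would, in place of code of your own. Each camera call takes 0.05 s, during which the arm holds its last target. There are 200 camera calls.

## Working session

There is one attempt and no reset: what is moved stays moved. The work goes in short steps, Python scripts to look and compute and a shell command to move; the robot and the scene stay as the last step left them, time stands still between calls to the robot, and variables do not carry over. Pictures are saved under pics/ and viewed, about 12 in all and at most 16, crops included, and the job is handed in when it is done.

```bash
mkdir -p pics; cat > h.py <<'E'
from station import robot
import numpy as np, cv2
def cam(n): return robot.read_camera(n)
def save(img,name,s=1):
    im=cv2.cvtColor(img,cv2.COLOR_RGB2BGR)
    if s!=1: im=cv2.resize(im,None,fx=s,fy=s,interpolation=cv2.INTER_CUBIC)
    cv2.imwrite('pics/'+name+'.png',im)
def ray(c,u,v,z):
    d=c['R'].T@np.array([(u-c['cx'])/c['fx'],(v-c['cy'])/c['fy'],1.]); o=-c['R'].T@c['t']
    return o+d*(z-o[2])/d[2]
def pts(c):
    v,u=np.mgrid[:384,:512]; z=c['range_z'].astype(float)
    p=np.stack([(u-c['cx'])/c['fx']*z,(v-c['cy'])/c['fy']*z,z],-1)
    return (p-c['t'])@c['R']
def proj(c,X):
    p=c['R']@np.array(X)+c['t']; return c['fx']*p[0]/p[2]+c['cx'],c['fy']*p[1]/p[2]+c['cy']
E
python3 - <<'E'
from h import *
import pickle
for n in('top','scene'):
    c=cam(n); save(c['image'],n+'0',1.5); pickle.dump(c,open(n+'0.pkl','wb'))
    print(n,-c['R'].T@c['t'],c['fx'],(c['range_z']>0).mean())
print(robot.state())
E
```

```text
top [ 432.6944821   -14.41284033 1125.83956335] 360.41573526993045 0.9962107340494791
scene [1256.10288854  171.69797937 1105.94799177] 488.54255118900323 0.9961140950520834
{'t': 0.1, 'joint_pos': array([-1.41610274,  0.47769926,  0.02233168,  1.55632988, -0.01148278,
        1.10929154, -0.08310842]), 'joint_vel': array([-5.82320889e-04, -1.83464023e-03, -4.00510720e-04, -2.08877847e-03,
        9.25164813e-05, -1.39719519e-04, -2.32582264e-04]), 'joint_torque': array([ 4.61159696e-03, -5.84093678e+01,  1.54019192e+00, -2.73314095e+01,
       -5.41939598e-02,  1.30857059e-02,  4.08735923e-05]), 'ee_pos': array([175.22119607, 651.30890177, 221.80051179]), 'tcp_rot': array([ 1.31004472e-01,  9.91381455e-01, -7.98845230e-04, -4.22089671e-05]), 'contact_force': array([-0.27687889,  0.85581582,  0.08140756]), 'ft_torque': array([-0.00607846, -0.04272596, -0.00924054]), 'width': 1.0058409995547846}
```

View pics/top0.png

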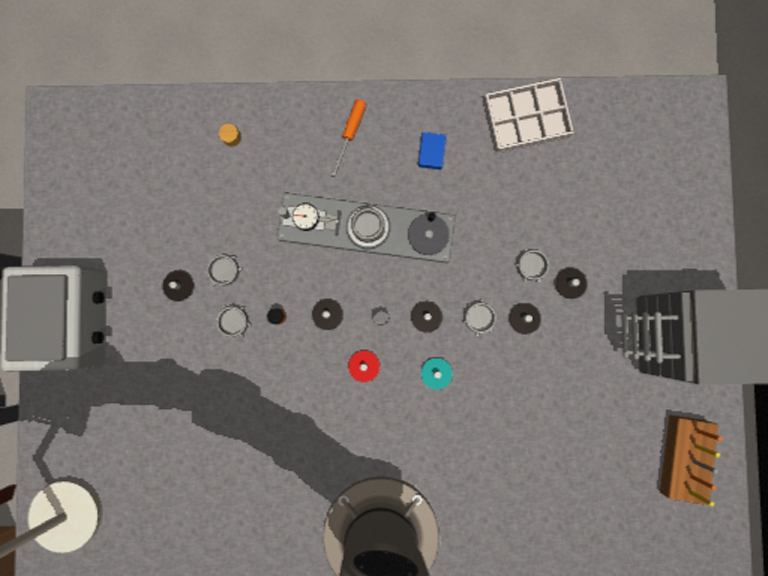

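View pics/scene0.png

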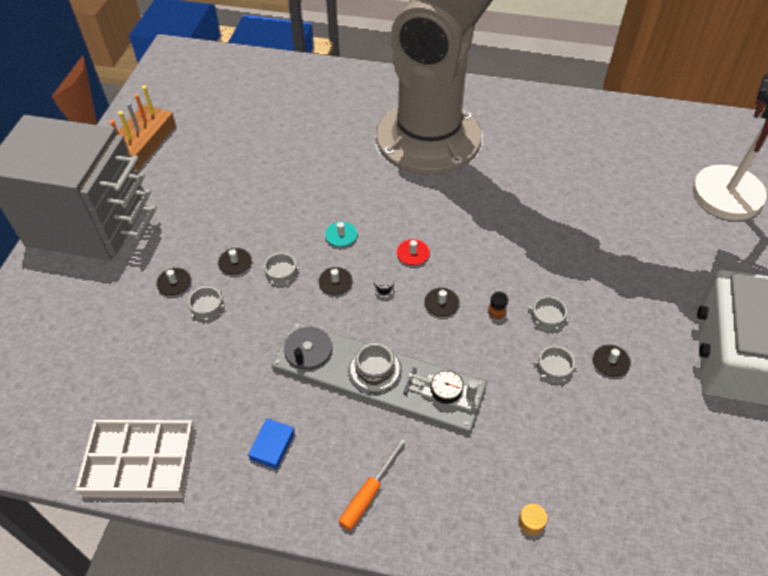

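Top view (1.5x px). There are five dark covers, at (178,285), (327,314), (427,316), (524,318) and (571,283). Four bench cases are at (224,270), (233,320), (479,317) and (532,265). The gauge has its case at (368,227), crank knob at (431,217), and dial at (305,216) with the post at about (283,213).

Things that could be taken for covers, none of which I'll touch:
- red cover (364,366)
- turquoise cover (437,373)
- oil jar (276,316)
- loupe (381,316)
- orange cap (229,133)

Next I'll measure from both views.

```bash
python3 - <<'E'
from h import *
import pickle
T=pickle.load(open('top0.pkl','rb'));S=pickle.load(open('scene0.pkl','rb'))
PT=pts(T);PS=pts(S)
c={'covA':(178,285),'covB':(327,314),'covC':(427,316),'covD':(524,318),'covE':(571,283),'case1':(224,270),'case2':(233,320),'case3':(479,317),'case4':(532,265),'gcase':(368,227),'crank':(429,234),'knob':(431,217),'dial':(305,216),'post':(283,213),'oil':(276,316),'loupe':(381,316)}
for k,(u,v) in c.items():
    u/=1.5;v/=1.5
    out=[]
    p0=ray(T,u,v,25)
    for P,C in((PT,T),(PS,S)):
        r=45 if k[:3]!='kno' and k!='post' else 18
        m=(np.hypot(P[...,0]-p0[0],P[...,1]-p0[1])<r)&(P[...,2]<150)
        if 'cov' in k: # disc + knob
            a=m&(P[...,2]>4)&(P[...,2]<16)&(C['image'].max(-1)<75); b=m&(P[...,2]>22)
            out.append(('disc',P[a].mean(0)[:2].round(),'z',np.median(P[a][:,2]).round(1),'knob',np.median(P[b],0).round(),'top',np.percentile(P[b][:,2],95).round(1),b.sum()))
        else:
            h=np.percentile(P[m][:,2],97); b=m&(P[...,2]>h-6)
            q=P[b]; (cx,cy),rr=cv2.minEnclosingCircle(q[:,:2].astype(np.float32))
            out.append(('h',h.round(1),'med',np.median(q,0).round(),'mec',round(cx),round(cy),round(rr)))
    print(k,p0[:2].round(),*out,sep='\n   ')
E
```

```text
covA
   [512. 407.]
   ('disc', array([513., 413.]), 'z', np.float64(8.6), 'knob', array([512., 412.,  32.]), 'top', np.float64(36.1), np.int64(23))
   ('disc', array([519., 413.]), 'z', np.float64(10.8), 'knob', array([518., 414.,  35.]), 'top', np.float64(40.6), np.int64(36))
covB
   [449. 102.]
   ('disc', array([450., 104.]), 'z', np.float64(8.2), 'knob', array([449., 104.,  34.]), 'top', np.float64(38.1), np.int64(18))
   ('disc', array([456., 104.]), 'z', np.float64(10.9), 'knob', array([452., 104.,  34.]), 'top', np.float64(39.5), np.int64(30))
covC
   [ 442. -101.]
   ('disc', array([ 442., -100.]), 'z', np.float64(8.2), 'knob', array([ 442., -102.,   34.]), 'top', np.float64(37.2), np.int64(16))
   ('disc', array([ 449., -100.]), 'z', np.float64(11.5), 'knob', array([ 446., -100.,   35.]), 'top', np.float64(39.6), np.int64(32))
covD
   [ 435. -298.]
   ('disc', array([ 435., -302.]), 'z', np.float64(8.2), 'knob', array([ 435., -303.,   32.]), 'top', np.float64(36.3), np.int64(21))
   ('disc', array([ 442., -301.]), 'z', np.float64(11.2), 'knob', array([ 440., -302.,   33.]),
[... 1687 characters left out ...]
 np.float64(75.2), 'med', array([653., 183.,  78.]), 'mec', 652, 183, 8)
   ('h', np.float64(78.3), 'med', array([656., 184.,  81.]), 'mec', 654, 183, 9)
post
   [658. 191.]
   ('h', np.float64(80.4), 'med', array([651., 183.,  78.]), 'mec', 652, 183, 8)
   ('h', np.float64(83.2), 'med', array([655., 184.,  81.]), 'mec', 654, 183, 9)
oil
   [446. 206.]
   ('h', np.float64(44.1), 'med', array([448., 206.,  43.]), 'mec', 447, 206, 16)
   ('h', np.float64(47.0), 'med', array([449., 206.,  45.]), 'mec', 448, 207, 17)
loupe
   [443.  -8.]
   ('h', np.float64(2.1), 'med', array([442.,  -8.,  -2.]), 'mec', 443, -8, 45)
   ('h', np.float64(24.4), 'med', array([455.,  -3.,  27.]), 'mec', 448, -5, 17)
```

```bash
python3 -m creep '[[[0.022,-0.058,0.01],0,0],[[0.022,-0.058,0.01],0,0],[[0.022,-0.058,0.01],0,0],[[0.022,-0.058,0.01],0,0],[[0.042,-0.038,0],0,0]]' 20 && python3 -m creep '[[[0.042,-0.038,0],0,0],[[0.042,-0.038,0],0,0],[[0.042,-0.038,0],0,0],[[0.042,-0.038,0],0,0],[[0.042,-0.038,0],0,0]]' && python3 -m creep '[[[0.042,-0.038,0],0,0],[[0.042,-0.038,0],0,0],[[0,0,0],0,0],[[0,0,0],0,0]]'
python3 - <<'E'
from h import *
c=cam('wrist'); save(c['image'],'w1',1.5); s=robot.state(); print(s['ee_pos'],s['width'],-c['R'].T@c['t'],c['R'],c['fx'])
import pickle; pickle.dump(c,open('w1.pkl','wb'))
E
```

```text
t: 0.72
ee_pos: [304.8, 381.0, 263.1]
tcp_rot: [0.13, 0.991, 0.001, -0.0]
contact_force: [1.3, 0.3, -0.3]
width: 0.506
t: 1.35
ee_pos: [515.8, 191.7, 262.3]
tcp_rot: [0.131, 0.991, 0.0, -0.0]
contact_force: [1.1, 0.2, 0.2]
width: 0.502
t: 1.85
ee_pos: [598.2, 117.5, 261.8]
tcp_rot: [0.131, 0.991, -0.0, -0.001]
contact_force: [-0.6, 0.3, 0.5]
width: 0.499
[597.96050743 118.3538451  262.00213853] 0.49950634771836155 [534.88602319 134.06585068 424.21091256] [[ 2.60424054e-01  9.65494327e-01 -1.25282828e-04]
 [ 9.35969620e-01 -2.52428468e-01  2.45439888e-01]
 [ 2.36939195e-01 -6.40357117e-02 -9.69411804e-01]] 294.9483999934315
```

View pics/w1.png

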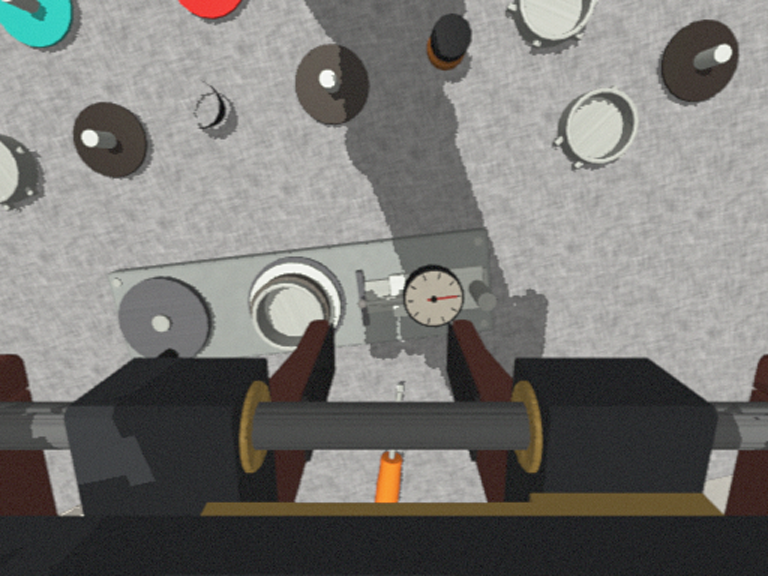

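Wrist view (1.5x): the dial is at (433,297) with the needle pointing right (+y, so the plunger is out). The post is at (483,295), the gauge case at (290,305) and the crank knob at (170,352). Next I'll localise the post and case from this view.

```bash
cat >> h.py <<'E'
def near(c,x,y,r,zlo,zhi=150):
    P=pts(c); m=(np.hypot(P[...,0]-x,P[...,1]-y)<r)&(P[...,2]>zlo)&(P[...,2]<zhi); q=P[m]
    if len(q)<4: return None
    (a,b),rr=cv2.minEnclosingCircle(q[:,:2].astype(np.float32))
    return [round(float(x),1) for x in (a,b,rr,*np.median(q,0),len(q))]
E
python3 - <<'E'
from h import *
import pickle
c=pickle.load(open('w1.pkl','rb'))
print('post',near(c,653,183,20,70)); print('gcase',near(c,628,16,40,56,68)); print('knob',near(c,643,-112,16,58,75));print('dial',near(c,648,150,32,50,62))
for n,x,y in (('B',450,104),('C',443,-101),('A',514,412)): print(n,near(c,x,y,25,28,50))
for n,x,y in (('c1',543,319),('c2',438,299)): print(n,near(c,x,y,40,19,30))
E
```

```text
post [654.3, 183.1, 8.0, 652.7, 182.6, 80.0, 155.0]
gcase [629.7, 17.0, 30.9, 621.7, 8.1, 61.6, 444.0]
knob None
dial [648.0, 149.8, 31.8, 647.6, 143.5, 53.8, 1249.0]
B [451.8, 104.0, 6.9, 452.2, 104.1, 36.1, 121.0]
C [444.0, -101.1, 7.5, 444.3, -99.3, 35.8, 138.0]
A [515.7, 413.9, 7.3, 516.0, 412.4, 35.7, 168.0]
c1 [546.0, 319.0, 31.1, 545.4, 321.6, 23.9, 594.0]
c2 [441.7, 298.7, 30.9, 459.5, 287.9, 23.8, 333.0]
```

```bash
python3 -m creep '[[[0.028,0.0325,-0.03],6.6,0],[[0.028,0.0325,-0.03],0,0],[[0,0,-0.05],0,0],[[0,0,-0.05],0,0],[[0,0,-0.02],0,0]]' && python3 -m creep '[[[0,0,-0.02],0,0],[[0,0,0],0,0],[[0,0,0],0,1],[[0,0,0],0,1],[[0,0,0],0,1]]' 25
```

```text
t: 2.52
ee_pos: [651.9, 183.6, 79.5]
tcp_rot: [0.072, 0.997, -0.001, -0.002]
contact_force: [0.4, 0.9, 0.0]
width: 0.501
t: 3.15
ee_pos: [655.4, 182.3, 63.4]
tcp_rot: [0.074, 0.997, 0.0, 0.001]
contact_force: [1.9, 5.7, 0.9]
width: 0.201
```

```bash
python3 -m creep '[[[0,0,0],0,1],[[-0.0012,-0.008,0],0,1],[[-0.0012,-0.008,0],0,1],[[-0.0007,-0.005,0],0,1],[[0,0,0],0,1]]' && python3 -m creep '[[[-0.0004,-0.003,0],0,1],[[-0.0003,-0.002,0],0,1],[[0,0,0],0,1]]'
```

```text
t: 3.78
ee_pos: [652.2, 160.1, 63.3]
tcp_rot: [0.074, 0.997, 0.0, 0.0]
contact_force: [-0.6, 1.3, 6.9]
width: 0.18
t: 4.15
ee_pos: [651.6, 156.3, 63.3]
tcp_rot: [0.074, 0.997, 0.001, 0.001]
contact_force: [0.3, 3.2, 6.4]
width: 0.174
```

```bash
python3 -m creep '[[[-0.0003,-0.002,0],0,1],[[0,0,0],0,1]]'; python3 -m creep '[[[-0.0003,-0.002,0],0,1],[[0,0,0],0,1]]'
```

```text
t: 4.4
ee_pos: [651.7, 156.3, 63.4]
tcp_rot: [0.073, 0.997, 0.002, 0.001]
contact_force: [0.9, 6.4, 4.0]
width: 0.171
t: 4.65
ee_pos: [651.6, 156.2, 63.4]
tcp_rot: [0.073, 0.997, 0.003, 0.001]
contact_force: [2.2, 10.7, 2.9]
width: 0.177
```

```bash
python3 -m creep '[[[-0.0003,-0.002,0],0,1],[[0,0,0],0,1]]';  python3 - <<'E'
from h import *
c=cam('wrist'); save(c['image'][100:330,80:480],'w2',2); 
E
```

```text
t: 4.9
ee_pos: [651.6, 156.2, 63.4]
tcp_rot: [0.072, 0.997, 0.004, 0.002]
contact_force: [3.5, 14.3, 2.3]
width: 0.178
```

View pics/w2.png

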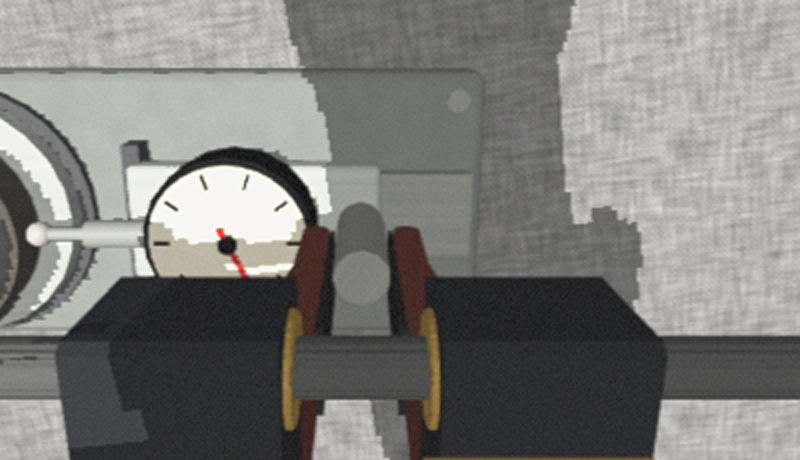

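Needle is about 60° clockwise from +y (dial centre at (227,244)), which is 1.1 rad on the plain band. The pose has stopped moving while the force keeps rising, so the carriage is home. Next: release, then grip the crank knob.

```bash
cat >> h.py <<'E'
G=np.array([629.7,17.]);D=np.array([.1465,.989]);DC=G+100*D
def needle(n,name=None):
    c=cam(n); im=c['image'].astype(int); v,u=np.mgrid[:384,:512]
    d=np.stack([(u-c['cx'])/c['fx'],(v-c['cy'])/c['fy'],u*0+1.],-1)@c['R']; o=-c['R'].T@c['t']
    W=o+d*((55-o[2])/d[...,2])[...,None]; rel=W[...,:2]-DC
    w=np.clip(im[...,0]-np.maximum(im[...,1],im[...,2])-40,0,None)*(np.hypot(rel[...,0],rel[...,1])<25)
    if name:
        a,b=map(int,proj(c,[*DC,55])); save(cv2.resize(c['image'][b-25:b+25,a-25:a+25],None,fx=8,fy=8,interpolation=cv2.INTER_CUBIC),name)
    m=(rel*w[...,None]).sum((0,1))/max(w.sum(),1)
    ang=np.arctan2(D[1],D[0])-np.arctan2(m[1],m[0])
    return round(float(ang%(2*np.pi)),2),m.round(1),int((w>0).sum())
E
python3 -m creep '[[[0.0008,0.005,0],0,1],[[0,0,0],0,0],[[0,0,0],0,0],[[0,0,0.05],0,0],[[0,0,0.05],0,0]]' && python3 -m creep '[[[-0.002,-0.055,0],0,0],[[-0.002,-0.055,0],0,0],[[-0.002,-0.055,0],0,0],[[-0.002,-0.055,0],0,0],[[-0.001,-0.05,-0.02],0,0]]' && python3 -m creep '[[[0,0,0],0,0],[[0,0,0],0,0]]'; python3 - <<'E'
from h import *
print(needle('top'),needle('scene'))
c=cam('wrist'); print('knob',near(c,643,-112,20,55,75),'post',near(c,650,156,20,70),robot.state()['ee_pos'])
c=cam('top'); print('knob',near(c,643,-112,20,55,75),'post',near(c,650,156,20,70))
E
```

```text
t: 5.58
ee_pos: [650.0, 153.5, 162.4]
tcp_rot: [0.074, 0.997, -0.001, -0.001]
contact_force: [0.5, -0.3, 0.8]
width: 0.498
t: 6.2
ee_pos: [641.8, -118.5, 143.3]
tcp_rot: [0.075, 0.997, -0.0, 0.001]
contact_force: [1.2, -0.3, -1.1]
width: 0.501
t: 6.45
ee_pos: [641.4, -114.9, 141.9]
tcp_rot: [0.074, 0.997, 0.0, -0.001]
contact_force: [0.1, 0.1, 0.6]
width: 0.496
(0.98, array([5.1, 2.4]), 7) (1.12, array([8.8, 2.7]), 6)
knob [644.1, -111.9, 7.0, 642.8, -111.8, 66.0, 241.0] post None [ 642.31942178 -113.04814172  142.55325935]
knob None post [647.5, 155.4, 7.7, 646.9, 155.1, 77.6, 26.0]
```

```bash
python3 -m creep '[[[0.002,0.002,-0.05],0,0],[[0,0,-0.046],0,0],[[0,0,0],0,0],[[0,0,0],0,1],[[0,0,0],0,1]]' 25 && python3 -m creep '[[[0,0,0],0,1]]'; python3 - <<'E'
import numpy as np
a=np.radians(-9.2+15*np.arange(25)); p=33*np.c_[np.cos(a),np.sin(a)]
for k,d in enumerate(np.diff(p,axis=0)): print(15*(k+1),d.round(1)/1000)
E
```

```text
t: 7.28
ee_pos: [645.7, -113.1, 48.9]
tcp_rot: [0.074, 0.997, -0.0, 0.002]
contact_force: [-0.9, -0.6, 0.3]
width: 0.314
t: 7.4
ee_pos: [645.1, -113.0, 48.1]
tcp_rot: [0.074, 0.997, 0.0, 0.001]
contact_force: [0.2, -0.2, -0.4]
width: 0.197
15 [0.0003 0.0086]
30 [-0.002   0.0084]
45 [-0.0041  0.0076]
60 [-0.0059  0.0063]
75 [-0.0073  0.0045]
90 [-0.0083  0.0025]
105 [-0.0086  0.0003]
120 [-0.0084 -0.002 ]
135 [-0.0076 -0.0041]
150 [-0.0063 -0.0059]
165 [-0.0045 -0.0073]
180 [-0.0025 -0.0083]
195 [-0.0003 -0.0086]
210 [ 0.002  -0.0084]
225 [ 0.0041 -0.0076]
240 [ 0.0059 -0.0063]
255 [ 0.0073 -0.0045]
270 [ 0.0083 -0.0025]
285 [ 0.0086 -0.0003]
300 [0.0084 0.002 ]
315 [0.0076 0.0041]
330 [0.0063 0.0059]
345 [0.0045 0.0073]
360 [0.0025 0.0083]
```

```bash
cat > n.py <<'E'
from h import *
print(needle('top'),needle('scene'))
E
python3 -m creep '[[[0,0,0],0,1],[[0.0003,0.0086,0],0,1],[[-0.002,0.0084,0],0,1],[[0,0,0],0,1]]' && python3 n.py && python3 -m creep '[[[-0.0041,0.0076,0],0,1],[[-0.0059,0.0063,0],0,1],[[0,0,0],0,1]]' && python3 n.py && python3 -m creep '[[[-0.0073,0.0045,0],0,1],[[-0.0083,0.0025,0],0,1],[[0,0,0],0,1]]' && python3 n.py
```

```text
t: 7.9
ee_pos: [643.5, -95.3, 47.8]
tcp_rot: [0.073, 0.997, 0.0, 0.001]
contact_force: [-0.2, -0.1, 8.5]
width: 0.151
(0.98, array([5.1, 2.4]), 7) (1.12, array([9. , 2.8]), 6)
t: 8.38
ee_pos: [633.5, -81.3, 47.8]
tcp_rot: [0.073, 0.997, 0.0, 0.001]
contact_force: [-0.2, -0.1, 9.9]
width: 0.145
(3.64, array([-5.6, -7.4]), 8) (3.55, array([-5.5, -9. ]), 9)
t: 8.85
ee_pos: [617.7, -74.2, 47.8]
tcp_rot: [0.073, 0.997, 0.0, 0.001]
contact_force: [-1.1, -0.9, 9.4]
width: 0.149
(3.56, array([-6.3, -9.9]), 8) (3.54, array([-4.4, -7.2]), 10)
```

```bash
python3 -m creep '[[[0.0083,-0.0025,0],0,1],[[0,0,0],0,1],[[0,0,0],0,1]]' && python3 - <<'E'
from h import *
print(needle('top'),needle('scene','d1'))
E
```

```text
t: 9.32
ee_pos: [626.0, -76.7, 47.8]
tcp_rot: [0.074, 0.997, 0.0, 0.001]
contact_force: [-0.9, -0.4, 10.1]
width: 0.153
(4.23, array([-11.2,  -3.8]), 7) (4.16, array([-8.8, -3.8]), 7)
```

View pics/d1.png

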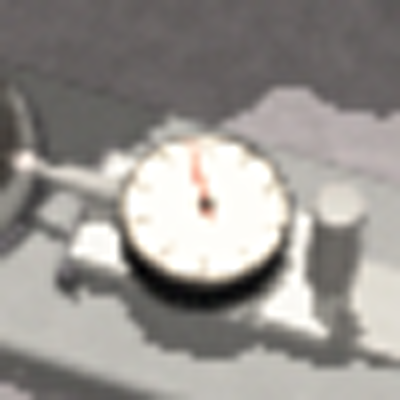

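Needle reads 4.2 in both views: this is the high spot. Next: release, rise, go over cover C at (444,-100), and check the tall neighbours (toaster and drawers).

```bash
python3 -m creep '[[[0,0,0],0,1],[[0,0,0],0,0.3],[[0,0,0],0,0.3],[[0,0,0.05],0,0.3],[[0,0,0.06],0,0.3]]' && python3 -m creep '[[[-0.06,-0.008,0],0,0.3],[[-0.06,-0.008,0],0,0.3],[[-0.06,-0.008,0],0,0.3],[[0,0,0],0,0.3],[[0,0,0],0,0.3]]' && python3 - <<'E'
from h import *
import pickle
print(needle('top'),needle('scene'))
for n in('top0','scene0'):
    P=pts(pickle.load(open(n+'.pkl','rb')))
    for nm,m in (('drawer',(P[...,1]<-430)&(P[...,2]>70)&(P[...,0]>250)&(P[...,0]<650)),('toaster',(P[...,1]>430)&(P[...,2]>70)&(P[...,0]>250)&(P[...,0]<650)&(P[...,2]<400))):
        q=P[m]; print(n,nm,np.percentile(q,[2,98],axis=0).round())
c=cam('wrist');s=robot.state();print(s['ee_pos'],s['width'])
print('C',near(c,443.5,-100.5,40,28,45),'B',near(c,451,104,40,28,45),'D',near(c,437,-302,40,28,45))
print('c3',near(c,438.5,-210,42,19,30),'gc',near(c,629.7,17,42,56,68))
E
```

```text
t: 10.05
ee_pos: [623.4, -76.9, 155.9]
tcp_rot: [0.074, 0.997, -0.0, -0.002]
contact_force: [1.4, -0.1, 0.5]
width: 0.347
t: 10.68
ee_pos: [445.6, -101.1, 156.7]
tcp_rot: [0.074, 0.997, 0.0, 0.0]
contact_force: [0.1, 0.0, 0.3]
width: 0.35
(4.24, array([-11.3,  -3.9]), 7) (4.18, array([-9.8, -4. ]), 9)
top0 drawer [[ 323. -661.   80.]
 [ 475. -491.  201.]]
top0 toaster [[354. 564.  76.]
 [544. 707. 124.]]
scene0 drawer [[ 327. -720.   76.]
 [ 482. -492.  204.]]
scene0 toaster [[360. 564.  73.]
 [551. 636. 126.]]
[ 446.4369454  -101.2519326   156.55703399] 0.3502477491002184
C [443.7, -101.7, 7.0, 442.9, -101.6, 36.0, 167.0] B [451.1, 103.2, 7.2, 450.6, 101.4, 35.7, 230.0] D [437.3, -304.0, 7.5, 436.6, -301.8, 35.7, 211.0]
c3 [439.9, -210.5, 31.1, 438.5, -212.9, 23.8, 827.0] gc None
```

```bash
python3 -m creep '[[[-0.0025,-0.0005,-0.06],0,0.3],[[0,0,-0.06],0,0.3],[[0,0,-0.022],0,0.3],[[0,0,0],0,0.3],[[0,0,0],0,1]]' 30 && python3 -m creep '[[[0,0,0],0,1],[[0,0,0],0,1],[[0,0,0.04],0,1],[[0,0,0.06],0,1],[[0,0,0],0,1]]'
```

```text
t: 11.45
ee_pos: [443.3, -102.0, 14.2]
tcp_rot: [0.074, 0.997, -0.0, -0.0]
contact_force: [-0.7, 0.0, 0.8]
width: 0.275
t: 12.08
ee_pos: [445.4, -102.3, 118.3]
tcp_rot: [0.074, 0.997, 0.001, 0.004]
contact_force: [0.4, 0.0, -1.0]
width: 0.151
```

```bash
python3 -m creep '[[[0.0465,0.03,0],0,1],[[0.0465,0.03,0],0,1],[[0.0465,0.03,0],0,1],[[0.0465,0.029,0],0,1],[[0,0,0],0,1]]' && python3 -m creep '[[[0,0,0],0,1]]' && python3 - <<'E'
from h import *
c=cam('wrist');s=robot.state();print(s['ee_pos'],s['width'])
save(c['image'],'w3',1.5)
P=pts(c)
for z0 in (80,85,90,95,100,105,110): 
    print(z0,near(c,629.7,17,60,z0,z0+5))
print('gc',near(c,629.7,17,42,56,66))
E
```

```text
t: 12.7
ee_pos: [630.7, 21.1, 112.9]
tcp_rot: [0.071, 0.997, 0.001, 0.0]
contact_force: [-0.7, -0.0, -0.9]
width: 0.15
t: 12.82
ee_pos: [627.1, 16.3, 113.2]
tcp_rot: [0.074, 0.997, -0.0, -0.001]
contact_force: [-0.0, 0.7, -1.2]
width: 0.15
[626.890191    15.78170876 113.53928681] 0.1524630643880925
80 None
85 None
90 None
95 None
100 None
105 [627.4, 15.8, 32.4, 614.2, 17.4, 108.5, 4551.0]
110 [623.1, 17.2, 28.1, 620.9, 17.1, 112.2, 122.0]
gc [613.4, 19.7, 25.6, 603.0, 22.5, 61.8, 397.0]
```

View pics/w3.png

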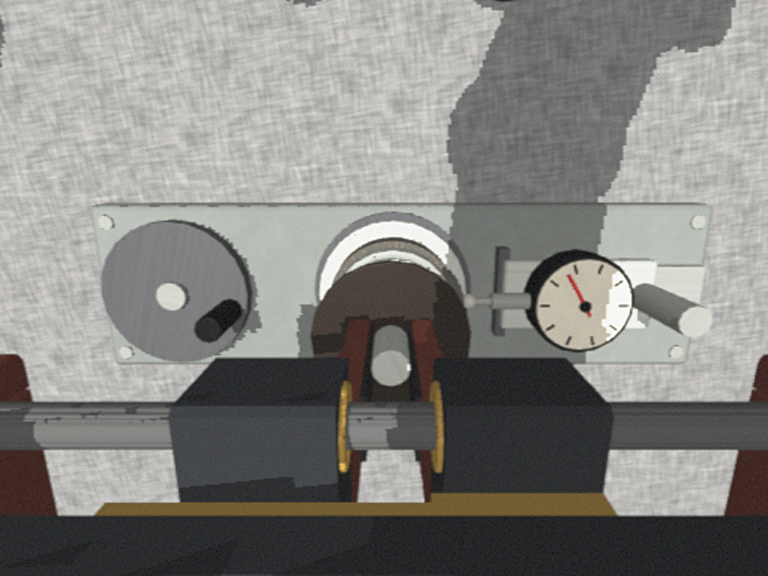

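Held cover disc is centred at (627.4,15.8), with its disc top 5 mm below the TCP. The dial at (585,307) shows the needle still at about 4.2. Next: shift and lower.

```bash
python3 -m creep '[[[0.0023,0.0012,0],0,1],[[0,0,-0.03],0,1],[[0,0,-0.006],0,1],[[0,0,-0.004],0,1],[[0,0,0],0,1]]' && python3 -m creep '[[[0,0,-0.002],0,1],[[0,0,0],0,1]]'
```

```text
t: 13.5
ee_pos: [631.1, 18.0, 75.0]
tcp_rot: [0.074, 0.997, 0.0, 0.0]
contact_force: [0.2, -0.2, -1.4]
width: 0.149
t: 13.75
ee_pos: [630.9, 18.2, 72.7]
tcp_rot: [0.074, 0.997, 0.0, 0.0]
contact_force: [0.3, -0.4, -1.7]
width: 0.149
```

```bash
python3 -m creep '[[[-0.001,-0.001,-0.001],0,1],[[0,0,-0.001],0,1],[[0,0,0],0,1]]' && python3 -m creep '[[[0,0,-0.001],0,1],[[0,0,0],0,1]]'
```

```text
t: 14.12
ee_pos: [629.7, 17.0, 70.8]
tcp_rot: [0.074, 0.997, 0.0, -0.0]
contact_force: [-2.1, 0.5, 3.6]
width: 0.154
t: 14.38
ee_pos: [629.9, 16.9, 70.7]
tcp_rot: [0.074, 0.997, 0.0, 0.0]
contact_force: [-4.9, 0.2, 12.4]
width: 0.152
```

```bash
python3 -m creep '[[[0,0,0.001],0,1],[[0,0,0.001],0,0.3],[[0,0,0],0,0.3],[[0,0,0.04],0,0.3],[[0,0,0.05],0,0.3]]' && python3 -m creep '[[[-0.06,0.029,0],0,0.3],[[-0.06,0.029,0],0,0.3],[[-0.059,0.028,0],0,0.3],[[0,0,0],0,0.3],[[0,0,0],0,0.3]]' && python3 - <<'E'
from h import *
c=cam('wrist');s=robot.state();print(s['ee_pos'],s['width'])
print('B',near(c,451,104,40,28,45),'c2',near(c,440.5,299,42,19,30))
print('gcov knob',near(c,629.7,17,40,84,105),'disc',near(c,629.7,17,45,60,72))
c=cam('top');print('top gcov knob',near(c,629.7,17,40,84,105),'disc',near(c,629.7,17,45,60,72))
print(needle('top'),needle('scene'))
E
```

```text
t: 15.0
ee_pos: [628.9, 17.2, 161.2]
tcp_rot: [0.074, 0.997, -0.0, -0.001]
contact_force: [0.7, 0.9, 0.2]
width: 0.347
t: 15.62
ee_pos: [461.7, 98.5, 161.9]
tcp_rot: [0.074, 0.997, 0.0, 0.001]
contact_force: [0.3, -0.4, 0.2]
width: 0.35
[462.20974489  98.07206815 161.85525398] 0.3504924289950318
B [451.3, 103.8, 6.9, 450.8, 103.8, 36.0, 162.0] c2 [439.7, 298.7, 31.2, 438.2, 301.8, 23.7, 1053.0]
gcov knob None disc [608.0, 37.6, 9.0, 606.9, 35.7, 65.6, 99.0]
top gcov knob [627.9, 17.6, 6.9, 627.7, 16.8, 90.0, 18.0] disc [628.1, 17.0, 32.6, 626.5, 16.2, 64.3, 341.0]
(4.23, array([-11. ,  -3.8]), 7) (4.24, array([-13.5,  -4.5]), 10)
```

```bash
python3 -m creep '[[[-0.011,0.0058,-0.055],0,0.3],[[0,0,-0.05],0,0.3],[[0,0,0],0,0.3]]' && python3 - <<'E'
from h import *
s=robot.state();print(s['ee_pos'])
E
```

```text
t: 16.2
ee_pos: [447.8, 102.6, 53.8]
tcp_rot: [0.074, 0.997, -0.002, -0.003]
contact_force: [-0.1, -0.0, 1.0]
width: 0.353
[447.80322687 102.61316186  53.84455953]
```

```bash
python3 -m creep '[[[0.003,0.001,-0.03],0,0.3],[[0,0,-0.01],0,0.3],[[0,0,0],0,0.3],[[0,0,0],0,1],[[0,0,0],0,1]]' && python3 -m creep '[[[0,0,0],0,1],[[0,0,0.05],0,1],[[0,0,0.06],0,1],[[0,0,0],0,1]]'
```

```text
t: 16.82
ee_pos: [453.4, 105.3, 17.4]
tcp_rot: [0.074, 0.997, 0.0, 0.001]
contact_force: [0.1, -1.7, 0.9]
width: 0.162
t: 17.32
ee_pos: [455.6, 106.1, 130.4]
tcp_rot: [0.074, 0.997, 0.002, 0.004]
contact_force: [0.7, -0.4, -0.9]
width: 0.147
```

```bash
python3 -m creep '[[[-0.004,0.048,0],0,1],[[-0.004,0.048,0],0,1],[[-0.004,0.048,0],0,1],[[-0.003,0.049,0],0,1],[[0,0,0],0,1]]' && python3 -m creep '[[[0,0,-0.05],0,1],[[0,0,0],0,1],[[0,0,0],0,1]]' && cat > held.py <<'E'
from h import *
import sys
c=cam('wrist');s=robot.state();p=s['ee_pos'];print(p.round(1),s['width'])
for z in range(int(p[2])-16,int(p[2])+4,4): print(z,near(c,p[0],p[1],48,z,z+4))
for i in range(1,len(sys.argv),3): print('case',near(c,float(sys.argv[i]),float(sys.argv[i+1]),42,float(sys.argv[i+2])-5,float(sys.argv[i+2])+6))
E
python3 held.py 440 299 24
```

```text
t: 17.95
ee_pos: [436.1, 302.4, 125.4]
tcp_rot: [0.07, 0.998, 0.0, -0.001]
contact_force: [-0.6, -0.7, -0.1]
width: 0.15
t: 18.32
ee_pos: [438.1, 297.3, 77.0]
tcp_rot: [0.074, 0.997, -0.0, -0.0]
contact_force: [-0.2, 0.2, -0.3]
width: 0.149
[438.6 297.8  77.6] 0.14923915729871437
61 None
65 [435.9, 296.7, 32.6, 422.9, 296.8, 68.8, 473.0]
69 [435.9, 297.0, 32.2, 424.7, 298.1, 69.9, 4562.0]
73 [428.3, 297.1, 12.5, 430.2, 297.8, 75.0, 55.0]
77 [428.5, 298.2, 15.2, 430.0, 298.3, 79.3, 132.0]
case [421.8, 305.0, 24.6, 412.2, 307.9, 23.8, 304.0]
```

```bash
python3 -m creep '[[[0.004,0.0015,0],0,1],[[0,0,-0.03],0,1],[[0,0,-0.005],0,1],[[0,0,0],0,1]]' && python3 -m creep '[[[0,0,-0.002],0,1],[[0,0,-0.002],0,1],[[0,0,0],0,1]]'&& python3 -m creep '[[[0,0,-0.001],0,1],[[0,0,-0.001],0,1],[[0,0,0],0,1]]'
```

```text
t: 18.88
ee_pos: [442.1, 299.7, 42.0]
tcp_rot: [0.074, 0.997, 0.0, 0.0]
contact_force: [0.1, 0.1, -0.7]
width: 0.149
t: 19.25
ee_pos: [441.8, 299.7, 37.6]
tcp_rot: [0.074, 0.997, 0.0, 0.0]
contact_force: [0.0, -1.0, -1.1]
width: 0.148
t: 19.62
ee_pos: [441.8, 299.7, 35.4]
tcp_rot: [0.074, 0.997, 0.0, -0.0]
contact_force: [0.1, 0.2, 0.3]
width: 0.153
```

```bash
python3 -m creep '[[[0,0,-0.0005],0,1],[[0,0,0],0,0.3],[[0,0,0],0,0.3],[[0,0,0.05],0,0.3],[[0,0,0.05],0,0.3]]' && python3 -m creep '[[[0.037,0.045,0],0,0.3],[[0.036,0.045,0],0,0.3],[[0,0.023,0],0,0.3],[[0,0,0],0,0.3],[[0,0,0],0,0.3]]' && python3 - <<'E'
from h import *
c=cam('wrist');s=robot.state();print(s['ee_pos'],s['width'])
print('A',near(c,515,413,40,28,45),'c1',near(c,545.5,319,42,19,28))
print('c2cov knob',near(c,440,299,40,48,62),'disc',near(c,440,299,45,24,34))
c=cam('top');print('top c2cov knob',near(c,440,299,40,45,62),'disc',near(c,440,299,45,22,34))
E
```

```text
t: 20.25
ee_pos: [441.4, 299.3, 135.6]
tcp_rot: [0.074, 0.997, -0.001, -0.0]
contact_force: [0.0, 0.1, 0.4]
width: 0.348
t: 20.88
ee_pos: [514.0, 410.8, 134.5]
tcp_rot: [0.074, 0.997, -0.001, -0.001]
contact_force: [0.7, -0.7, -0.5]
width: 0.35
[514.3075326  410.6544539  134.79667496] 0.3454410203519413
A [515.5, 414.6, 6.9, 514.5, 414.7, 36.0, 193.0] c1 [545.3, 319.3, 30.9, 529.5, 326.2, 23.8, 556.0]
c2cov knob [440.0, 299.8, 7.2, 439.9, 300.8, 54.0, 280.0] disc [439.9, 299.7, 32.6, 438.8, 302.8, 28.2, 3815.0]
top c2cov knob [437.6, 298.8, 6.5, 437.2, 298.7, 52.9, 19.0] disc [437.9, 298.5, 32.5, 437.4, 297.5, 26.4, 320.0]
```

```bash
python3 -m creep '[[[0.001,0.004,-0.055],0,0.3],[[0,0,-0.05],0,0.3],[[0,0,-0.014],0,0.3],[[0,0,0],0,0.3],[[0,0,0],0,1]]' && python3 -m creep '[[[0,0,0],0,1],[[0,0,0],0,1],[[0,0,0.05],0,1],[[0,0,0.05],0,1],[[0,0,0],0,1]]' && python3 -m creep '[[[0.01,-0.032,0],0,1],[[0.01,-0.032,0],0,1],[[0.01,-0.032,-0.03],0,1],[[0,0,0],0,1],[[0,0,0],0,1]]' && python3 held.py 545.4 319 24
```

```text
t: 21.6
ee_pos: [517.2, 417.3, 18.2]
tcp_rot: [0.074, 0.997, 0.001, 0.001]
contact_force: [0.1, 0.2, 0.5]
width: 0.275
t: 22.22
ee_pos: [518.4, 418.7, 121.1]
tcp_rot: [0.074, 0.997, 0.003, 0.003]
contact_force: [0.8, -0.4, -1.9]
width: 0.148
t: 22.85
ee_pos: [545.2, 321.3, 85.6]
tcp_rot: [0.074, 0.997, 0.0, -0.0]
contact_force: [-0.7, 0.3, -0.2]
width: 0.152
[545.4 322.1  86. ] 0.15321940121185806
69 None
73 [543.4, 320.9, 32.3, 531.3, 322.5, 76.8, 455.0]
77 [543.3, 321.1, 32.2, 532.3, 322.0, 77.9, 4462.0]
81 [538.2, 319.0, 9.6, 538.1, 322.3, 83.1, 49.0]
85 [535.4, 322.4, 15.2, 537.5, 322.8, 87.4, 115.0]
case [531.1, 320.4, 26.8, 519.6, 321.1, 24.0, 383.0]
```

```bash
python3 -m creep '[[[0.002,-0.002,-0.01],0,1],[[0,0,-0.03],0,1],[[0,0,-0.006],0,1],[[0,0,0],0,1]]' && python3 -m creep '[[[0,0,-0.002],0,1],[[0,0,-0.001],0,1],[[0,0,0],0,1]]'&& python3 -m creep '[[[0,0,-0.001],0,1],[[0,0,0],0,1]]'
```

```text
t: 23.4
ee_pos: [547.6, 318.9, 39.8]
tcp_rot: [0.073, 0.997, -0.0, -0.0]
contact_force: [0.0, 0.2, -1.0]
width: 0.148
t: 23.78
ee_pos: [548.0, 318.8, 37.3]
tcp_rot: [0.074, 0.997, 0.0, 0.0]
contact_force: [-0.1, 0.3, -1.3]
width: 0.15
t: 24.02
ee_pos: [547.8, 318.7, 36.0]
tcp_rot: [0.074, 0.997, 0.0, -0.0]
contact_force: [-0.1, -0.4, -0.6]
width: 0.147
```

```bash
python3 -m creep '[[[0,0,-0.001],0,1],[[0,0,0],0,0.3],[[0,0,0],0,0.3],[[0,0,0.055],0,0.3],[[0,0,0.06],0,0.3]]' && python3 - <<'E'
from h import *
c=cam('wrist');s=robot.state();print(s['ee_pos'],s['width'])
print('c1cov knob',near(c,545.3,319,40,48,62),'disc',near(c,545.3,319,45,24,34))
E
python3 -m creep '[[[-0.01,-0.0565,0],0,0.3],[[-0.01,-0.0565,0],0,0.3],[[-0.01,-0.0565,0],0,0.3],[[-0.01,-0.0565,0],0,0.3],[[-0.01,-0.0565,0],0,0.3]]' && python3 -m creep '[[[-0.01,-0.0565,0],0,0.3],[[-0.01,-0.0565,0],0,0.3],[[-0.01,-0.0565,0],0,0.3],[[-0.01,-0.0565,0],0,0.3],[[-0.01,-0.0565,0],0,0.3]]' && python3 -m creep '[[[-0.01,-0.0565,0],0,0.3],[[0,0,0],0,0.3],[[0,0,0],0,0.3]]' && python3 - <<'E'
from h import *
c=cam('wrist');s=robot.state();print(s['ee_pos'],s['width'])
print('D',near(c,437,-302,40,28,45),'c3',near(c,439,-210,42,19,28),'c4',near(c,545.5,-321,42,19,28),'E',near(c,508,-400,40,28,45))
c=cam('top');print('c1cov knob',near(c,543,319,40,45,62),'disc',near(c,543,319,45,22,34));print('E',near(c,506,-400,50,28,45))
E
```

```text
t: 24.65
ee_pos: [547.1, 318.3, 150.2]
tcp_rot: [0.074, 0.997, -0.001, -0.001]
contact_force: [1.0, 0.6, 1.1]
width: 0.347
[551.64274059 320.34859868 159.42280126] 0.34680944997352864
c1cov knob [546.4, 318.3, 6.9, 545.7, 318.4, 54.1, 193.0] disc [546.6, 318.3, 32.5, 544.2, 318.9, 28.2, 3013.0]
t: 25.32
ee_pos: [497.4, 34.5, 150.0]
tcp_rot: [0.074, 0.997, 0.0, 0.0]
contact_force: [0.9, -0.4, -0.1]
width: 0.35
t: 25.95
ee_pos: [447.4, -248.1, 150.0]
tcp_rot: [0.074, 0.997, -0.0, 0.0]
contact_force: [0.5, 0.2, 0.3]
width: 0.35
t: 26.32
ee_pos: [437.8, -302.3, 149.6]
tcp_rot: [0.074, 0.997, 0.0, -0.0]
contact_force: [-0.2, 0.9, -0.4]
width: 0.348
[ 438.17938994 -301.48194405  149.63446485] 0.35013299287156197
D [437.1, -304.4, 6.9, 436.2, -304.4, 36.0, 176.0] c3 [440.2, -210.9, 31.1, 439.2, -209.1, 23.8, 887.0] c4 [546.7, -321.7, 31.4, 524.0, -321.4, 23.7, 369.0] E None
c1cov knob [544.8, 318.1, 6.5, 545.0, 317.3, 51.8, 19.0] disc [543.8, 318.3, 33.2, 544.1, 316.6, 26.2, 308.0]
E [506.6, -401.4, 6.7, 505.9, -401.3, 34.1, 18.0]
```

```bash
python3 -m creep '[[[-0.001,-0.003,-0.06],0,0.3],[[0,0,-0.055],0,0.3],[[0,0,-0.019],0,0.3],[[0,0,0],0,0.3],[[0,0,0],0,1]]' && python3 -m creep '[[[0,0,0],0,1],[[0,0,0],0,1],[[0,0,0.05],0,1],[[0,0,0.05],0,1],[[0,0,0],0,1]]' && python3 -m creep '[[[0.001,0.031,0],0,1],[[0.001,0.031,0],0,1],[[0.001,0.031,-0.03],0,1],[[0,0,0],0,1],[[0,0,0],0,1]]' && python3 held.py 440 -210.7 24
```

```text
t: 27.05
ee_pos: [438.2, -306.4, 17.7]
tcp_rot: [0.074, 0.997, -0.001, 0.001]
contact_force: [-0.9, -0.5, 0.9]
width: 0.27
t: 27.68
ee_pos: [439.1, -307.5, 119.9]
tcp_rot: [0.074, 0.997, -0.001, 0.004]
contact_force: [0.1, -0.3, -2.1]
width: 0.151
t: 28.3
ee_pos: [439.6, -213.5, 85.9]
tcp_rot: [0.074, 0.997, -0.0, -0.0]
contact_force: [-0.1, -0.6, -0.5]
width: 0.153
[ 439.8 -214.    86.2] 0.15124328417935076
70 None
74 [438.0, -213.8, 32.3, 426.5, -211.6, 77.7, 1070.0]
78 [437.8, -213.7, 32.1, 426.4, -212.8, 78.7, 3888.0]
82 [429.8, -213.1, 13.6, 432.4, -212.5, 84.4, 46.0]
86 [429.6, -212.5, 15.1, 431.8, -213.1, 88.4, 129.0]
case [427.8, -207.0, 28.0, 414.2, -202.4, 23.9, 413.0]
```

Shift (+2,+3) mm; the disc top has to drop 50.3 mm, from 78.3 to 28.

```bash
python3 -m creep '[[[0.002,0.003,-0.01],0,1],[[0,0,-0.03],0,1],[[0,0,-0.006],0,1],[[0,0,0],0,1]]' && python3 -m creep '[[[0,0,-0.002],0,1],[[0,0,-0.001],0,1],[[0,0,0],0,1]]'&& python3 -m creep '[[[0,0,-0.001],0,1],[[0,0,0],0,1]]' && python3 -m creep '[[[0,0,-0.001],0,1],[[0,0,0],0,1]]'
```

```text
t: 28.85
ee_pos: [441.6, -210.2, 39.8]
tcp_rot: [0.074, 0.997, -0.0, -0.0]
contact_force: [-0.4, 0.1, -1.4]
width: 0.155
t: 29.22
ee_pos: [442.0, -209.9, 37.3]
tcp_rot: [0.074, 0.997, -0.0, 0.0]
contact_force: [0.1, 0.2, -0.8]
width: 0.147
t: 29.48
ee_pos: [441.8, -209.8, 36.0]
tcp_rot: [0.074, 0.997, 0.0, 0.0]
contact_force: [-0.1, -0.2, -0.5]
width: 0.146
t: 29.72
ee_pos: [441.8, -209.8, 35.6]
tcp_rot: [0.074, 0.997, 0.0, 0.0]
contact_force: [-2.3, 1.3, 8.5]
width: 0.151
```

```bash
python3 -m creep '[[[0,0,0],0,0.3],[[0,0,0],0,0.3],[[0,0,0.05],0,0.3],[[0,0,0.06],0,0.3],[[0,0,0],0,0.3]]' && python3 - <<'E'
from h import *
c=cam('wrist');s=robot.state();print(s['ee_pos'],s['width'],s['joint_pos'])
print('c3cov knob',near(c,440,-210,40,48,62),'disc',near(c,440,-210,45,24,34))
print('c4',near(c,546,-321,42,19,28),'E',near(c,508,-400,60,28,45))
E
```

```text
t: 30.35
ee_pos: [444.4, -211.0, 148.6]
tcp_rot: [0.074, 0.997, -0.0, 0.004]
contact_force: [-0.0, -0.4, -0.6]
width: 0.354
[ 443.13425172 -210.05102948  146.58753675] 0.35053885427239756 [-0.1630304   0.29929031  0.57292838  2.09564097 -0.22622428  0.80103971
  1.97111726]
c3cov knob [440.5, -209.9, 6.9, 439.8, -209.7, 54.0, 197.0] disc [440.7, -209.8, 32.5, 438.1, -209.5, 28.2, 3071.0]
c4 None E None
```

```bash
python3 -m creep '[[[0.011,-0.02,0.01],-10,0.3],[[0.011,-0.03,0.01],-10,0.3],[[0.011,-0.035,0.01],-10,0.3],[[0.011,-0.035,0],-10,0.3],[[0.011,-0.035,0],-10,0.3]]' && python3 -m creep '[[[0.01,-0.035,0],-10,0.3],[[0,0,0],0,0.3],[[0,0,0],0,0.3]]' && python3 - <<'E'
from h import *
c=cam('wrist');s=robot.state();print(s['ee_pos'],s['width'],s['joint_pos'][6])
print('E',near(c,508,-400,60,28,45),'c4',near(c,546,-321,42,19,28))
c=cam('top');print('E',near(c,506,-400,60,28,45),'c3 disc',near(c,438,-211,45,22,34))
E
```

```text
t: 31.02
ee_pos: [496.5, -365.3, 173.2]
tcp_rot: [0.491, 0.871, -0.0, -0.001]
contact_force: [0.6, -0.1, 0.2]
width: 0.347
t: 31.4
ee_pos: [506.0, -398.8, 173.3]
tcp_rot: [0.562, 0.827, 0.0, -0.001]
contact_force: [0.8, 0.4, -0.7]
width: 0.352
[ 506.30601834 -398.44632765  173.72753849] 0.3506944972514001 1.3662384523530942
E [509.1, -402.1, 7.0, 508.8, -401.5, 36.1, 149.0] c4 [547.0, -322.5, 31.0, 548.8, -320.4, 23.9, 780.0]
E [505.9, -401.3, 7.1, 506.3, -401.6, 33.7, 20.0] c3 disc [438.2, -210.2, 32.6, 438.9, -208.0, 26.2, 322.0]
```

```bash
python3 -m creep '[[[0.0028,-0.0035,-0.06],0,0.3],[[0,0,-0.06],0,0.3],[[0,0,-0.038],0,0.3],[[0,0,0],0,0.3],[[0,0,0],0,1]]' && python3 -m creep '[[[0,0,0],0,1],[[0,0,0],0,1],[[0,0,0.05],0,1],[[0,0,0.05],0,1],[[0,0,0],0,1]]' && python3 -m creep '[[[0.0125,0.027,0],0,1],[[0.0125,0.027,0],0,1],[[0.0125,0.026,-0.03],0,1],[[0,0,0],0,1],[[0,0,0],0,1]]' && python3 held.py 546.7 -322 24
```

```text
t: 32.12
ee_pos: [510.1, -403.5, 18.5]
tcp_rot: [0.562, 0.827, 0.0, 0.001]
contact_force: [-0.0, -0.0, 0.2]
width: 0.274
t: 32.75
ee_pos: [511.5, -405.4, 121.6]
tcp_rot: [0.563, 0.827, 0.0, 0.004]
contact_force: [-0.2, 0.1, -1.4]
width: 0.151
t: 33.38
ee_pos: [546.4, -324.1, 87.0]
tcp_rot: [0.563, 0.827, -0.0, -0.0]
contact_force: [0.2, -0.9, -1.3]
width: 0.152
[ 546.4 -324.9   87.5] 0.1498452463658642
71 None
75 [546.6, -322.0, 32.6, 542.9, -310.7, 78.2, 4382.0]
79 [546.5, -321.6, 31.8, 540.2, -311.6, 79.3, 690.0]
83 [544.6, -314.4, 12.2, 544.3, -315.9, 85.6, 51.0]
87 [543.6, -314.4, 15.2, 543.1, -316.6, 89.4, 124.0]
case [541.5, -309.9, 27.5, 536.6, -296.9, 24.0, 409.0]
```

```bash
python3 -m creep '[[[0,0,-0.01],0,1],[[0,0,-0.03],0,1],[[0,0,-0.006],0,1],[[0,0,0],0,1]]' && python3 -m creep '[[[0,0,-0.002],0,1],[[0,0,-0.001],0,1],[[0,0,0],0,1]]'&& python3 -m creep '[[[0,0,-0.001],0,1],[[0,0,0],0,1]]' && python3 -m creep '[[[0,0,-0.001],0,1],[[0,0,0],0,1]]'
```

```text
t: 33.92
ee_pos: [546.6, -323.9, 40.9]
tcp_rot: [0.563, 0.827, -0.0, -0.0]
contact_force: [0.3, -0.4, -0.3]
width: 0.152
t: 34.3
ee_pos: [547.3, -323.3, 38.3]
tcp_rot: [0.562, 0.827, 0.0, 0.0]
contact_force: [0.6, -0.4, -1.3]
width: 0.149
t: 34.55
ee_pos: [547.1, -323.3, 37.0]
tcp_rot: [0.562, 0.827, 0.0, 0.0]
contact_force: [-0.4, -0.1, -0.3]
width: 0.151
t: 34.8
ee_pos: [547.2, -323.3, 36.9]
tcp_rot: [0.563, 0.827, 0.0, -0.0]
contact_force: [-1.9, 2.1, 7.7]
width: 0.149
```

```bash
python3 -m creep '[[[0,0,0],0,0.3],[[0,0,0],0,0.3],[[0,0,0.05],0,0.3],[[0,0,0.06],0,0.3],[[0,0,0.05],0,0.3]]' && python3 -m creep '[[[-0.01,0.05,0.01],0,0.3],[[-0.01,0.05,0.01],0,0.3],[[0,0.05,0.01],0,0.3],[[0,0,0],0,0.3],[[0,0,0],0,0.3]]' && python3 - <<'E'
from h import *
w=cam('wrist');t=cam('top');sc=cam('scene');save(w['image'],'w4',1.5);save(t['image'],'t4',1.5);save(sc['image'],'s4',1.5)
for n,x,y,h in (('g',629.7,17,62),('c1',545.5,319,24),('c2',440,299,24),('c3',440,-210.5,24),('c4',546.7,-322,24)):
    for nm,c in (('w',w),('t',t),('s',sc)): print(n,nm,'knob',near(c,x,y,40,h+23,h+36),'disc',near(c,x,y,45,h-.5,h+9))
print(needle('top'),needle('scene'),robot.state()['ee_pos'])
print('post',near(t,650,156,20,70),near(sc,650,156,20,70))
E
```

```text
t: 35.42
ee_pos: [547.1, -323.6, 198.0]
tcp_rot: [0.563, 0.827, -0.0, 0.0]
contact_force: [1.2, -0.3, -0.0]
width: 0.35
t: 36.05
ee_pos: [527.0, -173.8, 226.0]
tcp_rot: [0.562, 0.827, -0.0, 0.0]
contact_force: [-0.6, -0.3, 0.5]
width: 0.349
g w knob [630.4, 16.2, 7.3, 629.4, 15.0, 91.9, 257.0] disc [630.8, 16.2, 32.9, 627.2, 14.2, 66.2, 3260.0]
g t knob [628.1, 16.9, 6.9, 627.4, 16.8, 89.8, 18.0] disc [627.9, 16.6, 32.6, 626.1, 16.3, 64.2, 313.0]
g s knob [629.4, 18.5, 7.7, 631.7, 17.6, 91.9, 31.0] disc [630.0, 17.3, 33.3, 632.9, 19.1, 67.0, 410.0]
c1 w knob None disc None
c1 t knob [544.6, 317.3, 6.5, 545.1, 317.3, 52.0, 19.0] disc [544.3, 318.1, 32.8, 544.1, 316.5, 26.7, 292.0]
c1 s knob [546.0, 318.7, 8.6, 547.6, 318.5, 54.9, 30.0] disc [544.4, 317.8, 34.3, 549.1, 316.8, 29.0, 373.0]
c2 w knob None disc None
c2 t knob [437.6, 298.7, 6.7, 437.2, 299.3, 52.7, 18.0] disc [438.6, 299.1, 32.9, 437.1, 297.5, 26.6, 296.0]
c2 s knob [438.1, 300.9, 9.3, 442.5, 299.4, 55.1, 28.0] disc [439.0, 300.8, 33.9, 442.9, 297.5, 28.8, 320.0]
c3 w knob [441.1, -210.0, 7.0, 441.6, -209.3, 53.9, 128.0] disc [440.9, -210.0, 32.4, 442.3, -207.3, 28.3, 1927.0]
c3 t knob None disc None
c3 s knob [440.7, -209.6, 7.9, 441.4, -209.1, 54.4, 24.0] disc [440.2, -208.4, 34.2, 444.5, -205.8, 28.9, 273.0]
c4 w knob None disc [553.1, -300.3, 19.1, 550.8, -299.2, 28.1, 326.0]
c4 t knob None disc None
c4 s knob [546.9, -321.4, 9.2, 547.6, -318.8, 53.7, 25.0] disc [546.4, -321.3, 34.2, 550.8, -316.2, 29.0, 296.0]
(4.24, array([-11.2,  -3.8]), 7) (4.2, array([-10.7,  -4.1]), 8) [ 526.66173109 -174.87449297  225.81038486]
post [647.8, 155.6, 7.9, 646.8, 155.3, 77.3, 26.0] [649.9, 156.7, 9.1, 651.7, 155.9, 79.1, 45.0]
```

View pics/s4.png

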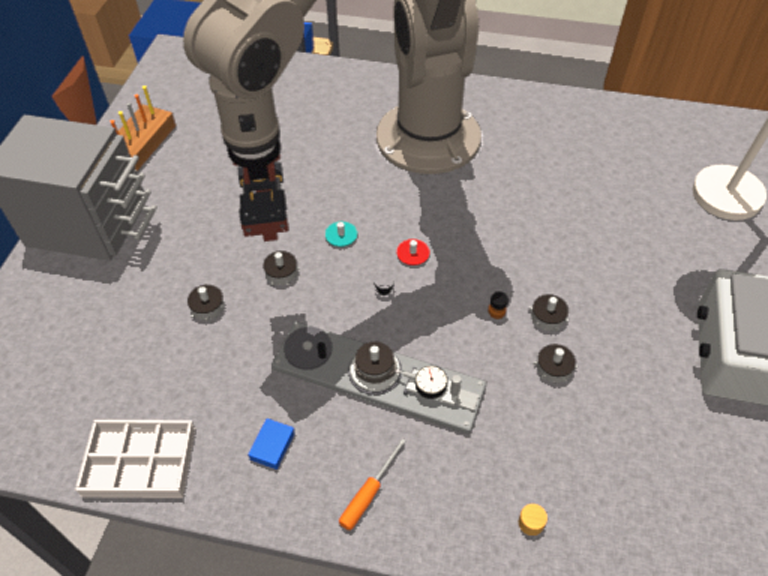

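View pics/t4.png

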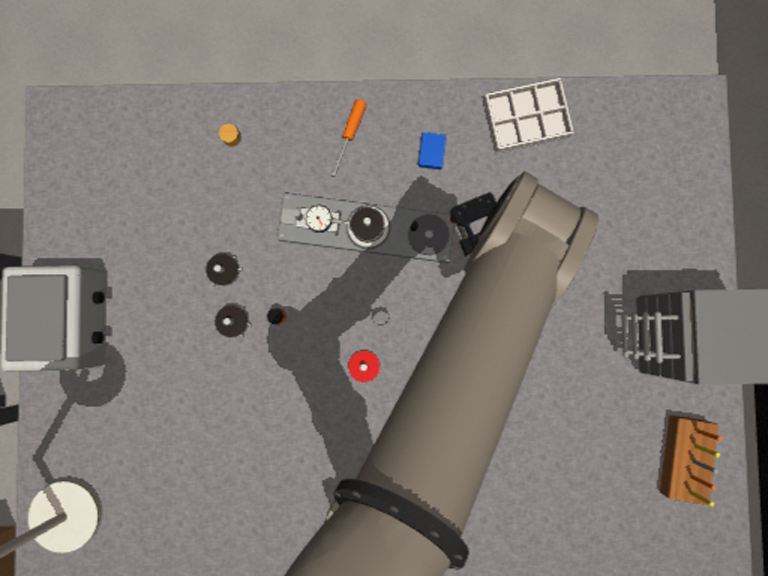

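The scene view shows all five cases covered: (205,300), (280,265), (375,360), (550,310) and (556,360). The oil jar (498,305) and loupe (383,287) haven't moved, and the needle is still at the high spot. In the top view the gauge and left-hand covers are level, and the arm hides the right-hand ones. Next: hand in.

```bash
python3 -c "
from station import robot
print(robot.sign_off(), robot.state()['t'])"
```

```text
the job is handed in; nothing more can be done
the job is handed in; nothing more can be done
```

The job is handed in, after about 36 s of robot time. By my last checks every end condition was met, but the sign-off gives no verdict.

- **Indicator:** I gripped the post and pushed the carriage until its position stopped changing and the force rose to 14 N. The post ended about 141 mm from the turntable axis, which is the fully home position.
- **High spot:** I turned the crank 90° anticlockwise and back 15°. The needle read 1.1 at 30°, 3.6 at 60°, 3.55 at 90° and 4.2 at 75°, where I left it. I did not go all the way round, because the lesser bulge can only reach 2.7.
- **Covers:** There were four cases on the bench, so all five dark covers were used: one on the gauge and one on each bench case. I left the red and turquoise ones alone.

**Last checks:**
- **Needle:** 4.2 rad in both the top and scene views.
- **Cover heights:** disc tops were about 28 mm on the bench cases and 66 mm on the gauge, the right heights for seated covers.
- **Cover centring:** about 1–2 mm from each case's centre.
- **Oil jar and loupe:** unmoved by eye, and the gripper is clear of everything.

**Disagreements and gaps:**
- The top camera reads about 2 mm low in height and in x compared with the other two views, consistent with the stated calibration error.
- The arm hid the two right-hand covers from the top view at the end. One was checked with the wrist and scene cameras. The other (near (547, -322)) was checked with the scene camera, with only part of its disc in the wrist view.

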